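# Sweep ring cores through the gate of a feeder tray

## Robot

A 6-joint arm with a two-finger parallel gripper is mounted at the origin on a cart in front of the work surface, level with it; the furniture and walls round the work are solid. World frame = base frame: x ahead of the robot, y to its left, z up, the work surface at z = 0. Lengths are in m, angles in rad, forces in N, time in s.
With the tool pointing down it reaches from about 0.3 to 0.875 m from the base axis. Payload 6.4 kg.
Tool frame: the origin (TCP) lies at the centre of the arm's flange, where the gripper is bolted on; the fingertips stand 173 mm ahead of it and the grasp point (between the pads) lies 155 mm ahead of it; z points along the fingers, y is the line along which they close (so a half turn about z gives the same grasp; the last joint's range is limited). The gripper opens to 85 mm and grips with 20 to 120 N. Pads are 22 mm wide; open, the fingers measure 114 mm over their backs; the gripper's body (76 mm by 85 mm) begins 54 mm behind the grasp point. The pads swing forward as they close: fully open they stand 13 mm farther back than shut.
Start: joints at [1.027, 0.181, 1.607, -0, 1.354, -0.206], TCP at [0.191, 0.543, 0.405] pointing down, gripper open.
Joint ranges: [-2.99, 2.99], [-0.89, 2.07], [0.3, 2.58], [-1.14, 4.28], [0, 2.63], [-3.12, 3.12]. Speed limits (rad/s): [2.57, 2.57, 3.01, 3.14, 3.14, 3.14].

## Interface

Orientations are given as [roll, pitch, yaw] about the fixed x, y, z axes, in that order (R = Rz(yaw) Ry(pitch) Rx(roll)).
In Python, from cell import * gives the robot as it stands.
- The arm moves only by the shell command python3 -m creep 'ROWS' [FORCE]. ROWS is JSON, a list of rows, each an object of numbers: "gripper": the opening, from -1 (shut) to 1 (fully open); "dx", "dy", "dz": the shift along the tool's x, y, z in cm; "turn": the turn about the tool's z in rad. In form: [{"gripper": .., "dx": .., "dy": .., "dz": .., "turn": ..}, ...]. A call has exactly 10 rows; each row is the pose to reach, as a shift and turn from the pose commanded when the call began, along the tool's axes at that moment; what a row does not reach only later rows make up. A row lasts 1/12 s, in which the tool goes at most 41.7 mm and 7.16 degrees, less where a joint would pass 70% of its speed; a pose out of reach is approached as far as the arm can. A call with a gripper value outside its range is refused whole. The fingers move at their own pace and stop on an object; FORCE is the grip in N (left out, the last holds). Time passes only in rows, so rows that repeat a pose let the fingers close, or fill a call up. It gives the time, the measured TCP pose, the force, the opening and the grip force at its end, in the units of the state.
- read_state(): the state, without advancing time (a new reading comes with each control period).
- camera(name): name is "scene" or "top" or "wrist"; returns the picture (400x640x3 uint8, blue, green, red); there is no depth.
- camera_model(name): a dict with "K" (3x3 intrinsics, pixels), "camera_from_world" (4x4, takes a point from world to camera coordinates). Camera axes: x right, y down, z forward; pixel columns grow to the right and rows downward; lengths in m; the calibration is good to about 2 mm. The wrist camera is an equidistant fisheye: a pixel r from the principal point sees the ray r / f radians off the axis. A picture is of the moment at which its call begins: read the wrist's pose just before it. camera_model takes no time and is no camera call; for the wrist camera it gives the pose at the moment of the call.
- close_job(): hands the job in; it is judged then, once.
The state is a dict: "clock": time; "q": joint angles; "qd": joint speeds; "joint_torque": joint torques, N m; "tcp_pos": TCP position; "orientation": TCP orientation; "ft_force": force on the tool from outside, world axes, zero at the start; "torque": the same for the moment, N m; "finger_gap": opening from 0.0 (shut) to 1.0 (fully open); "finger_force": force on a finger pad.
Only numpy, scipy, OpenCV 4.12 (cv2) and the standard library are available. Lean on these libraries where they do the work, as an engineer would, in place of code of your own. Each camera call takes 0.05 s, during which the arm holds its last target. There are 200 camera calls.

## Task

Push the three ferrite ring cores across the raised tray and through its narrow gate, one at a time, so that each drops into the slot behind the gate. Only push them with the fingertips: nothing is to be picked up or lifted. Leave the terminal block on the tray, and the marker, tweezers, screwdriver and circuit board round it, where they lie, and finish clear of everything.

Things in the scene. Friction and masses are not known exactly. Their poses are not given: they have to be found in the camera images.
- tray: raised feeder tray, fixed. Origin under it at bench level; its +x points across the deck to the gate and slot, z up. White deck at z = 55 mm, clear from x = -115 to the gate fence at x = 50 and y = -88 to 88 mm. Metal rims at the back and both sides are 4 mm thick, 12 mm above the deck (top z = 67). The deck ends in a sharp drop into the slot at x = 58
- gate (a point): middle of the gate, at deck height: a gap 42 mm wide (tray y = -21 to 21 mm) with rounded jambs, in a metal fence 8 mm thick (tray x = 50 to 58) whose top is 16 mm above the deck. The deck edge is 4 mm beyond this point; axes as the tray's
- slot (a point): centre of the slot's floor, 4 mm above the bench, 51 mm below the deck. The slot is an open-topped well, inside 54 mm along the tray's x (x = 58 to 112) and 68 mm along its y; its side walls end at z = 71 and the end wall at z = 75 mm; all three cores fit in
- core1: ferrite ring core, one of three alike: plain dark ring lying flat, 30 mm outside and 16 mm inside diameter, 9 mm high, about 25 g, loose; origin at the centre of its underside, z along its axis
- core2: ferrite ring core, one of three alike: plain dark ring lying flat, 30 mm outside and 16 mm inside diameter, 9 mm high, about 25 g, loose; origin at the centre of its underside, z along its axis
- core3: ferrite ring core, one of three alike: plain dark ring lying flat, 30 mm outside and 16 mm inside diameter, 9 mm high, about 25 g, loose; origin at the centre of its underside, z along its axis
- block: terminal block, 12 x 40 x 15 mm high, loose, lying on the tray's deck beside the rim on the tray's +y side, close to the gate fence, long side along the rim; origin at the centre of its underside, long side along its y
- marker: marker pen, 138 mm long, 13 mm thick, loose on the bench beside the slot; origin at its middle on the bench, length along its y
- tweezers: tweezers, 125 mm long, 9 mm high, loose on the bench right of the tray; origin at the middle on the bench, length along y
- screwdriver: screwdriver, 170 mm long, 21 mm high, loose on the bench to the right; origin at the middle on the bench, length along y
- board: circuit board, 74 x 73 x 17 mm, loose on the bench at the far right; origin at the centre of its underside

How it is judged:
On the way, in this order (a step that is already met when the one before it is completed fails the run):
1. a first core is in the slot, alone (((x of core1 in the frame of tray between 0.055 and 0.115 m and y of core1 in the frame of tray between -0.037 and 0.037 m and height (world z) of core1 below 0.051 m) or (x of core2 in the frame of tray between 0.055 and 0.115 m and y of core2 in the frame of tray between -0.037 and 0.037 m and height (world z) of core2 below 0.051 m) or (x of core3 in the frame of tray between 0.055 and 0.115 m and y of core3 in the frame of tray between -0.037 and 0.037 m and height (world z) of core3 below 0.051 m))), for 0.2 s.
2. a second core is in the slot ((((x of core1 in the frame of tray between 0.055 and 0.115 m and y of core1 in the frame of tray between -0.037 and 0.037 m and height (world z) of core1 below 0.051 m) and (x of core2 in the frame of tray between 0.055 and 0.115 m and y of core2 in the frame of tray between -0.037 and 0.037 m and height (world z) of core2 below 0.051 m)) or ((x of core1 in the frame of tray between 0.055 and 0.115 m and y of core1 in the frame of tray between -0.037 and 0.037 m and height (world z) of core1 below 0.051 m) and (x of core3 in the frame of tray between 0.055 and 0.115 m and y of core3 in the frame of tray between -0.037 and 0.037 m and height (world z) of core3 below 0.051 m)) or ((x of core2 in the frame of tray between 0.055 and 0.115 m and y of core2 in the frame of tray between -0.037 and 0.037 m and height (world z) of core2 below 0.051 m) and (x of core3 in the frame of tray between 0.055 and 0.115 m and y of core3 in the frame of tray between -0.037 and 0.037 m and height (world z) of core3 below 0.051 m)))), for 0.2 s.
3. all three cores are in the slot (x of core1 in the frame of tray between 0.055 and 0.115 m and y of core1 in the frame of tray between -0.037 and 0.037 m and height (world z) of each of core1, core2, core3 below 0.051 m and x of core2 in the frame of tray between 0.055 and 0.115 m and y of core2 in the frame of tray between -0.037 and 0.037 m and x of core3 in the frame of tray between 0.055 and 0.115 m and y of core3 in the frame of tray between -0.037 and 0.037 m), for 0.2 s.
At the end, for the whole second after the job is handed in: all three cores lie at rest inside the slot (origins between its walls and under 51 mm above the bench, so below the deck); the terminal block is within 20 mm and marker, tweezers, screwdriver and circuit board within 30 mm of where they were (all of step 3 and linear speed of each of core1, core2, core3 below 0.02 m/s and distance of block from where it was at the start of the episode below 0.02 m and distance of each of marker, tweezers, screwdriver, board from where it was at the start of the episode below 0.03 m); the robot touches nothing.
It fails at once if a core is lifted more than 8 mm off the deck (height (world z) of any of core1, core2, core3 above 0.063 m).
It fails at once if two cores are in the gate at once (both on the deck in front of or in the gate, from 34 mm before its middle, within 25 mm of its centre line) (((x of core1 in the frame of tray between 0.02 and 0.085 m and y of core1 in the frame of tray between -0.025 and 0.025 m and height (world z) of core1 above 0.051 m) and (x of core2 in the frame of tray between 0.02 and 0.085 m and y of core2 in the frame of tray between -0.025 and 0.025 m and height (world z) of core2 above 0.051 m)) or ((x of core1 in the frame of tray between 0.02 and 0.085 m and y of core1 in the frame of tray between -0.025 and 0.025 m and height (world z) of core1 above 0.051 m) and (x of core3 in the frame of tray between 0.02 and 0.085 m and y of core3 in the frame of tray between -0.025 and 0.025 m and height (world z) of core3 above 0.051 m)) or ((x of core2 in the frame of tray between 0.02 and 0.085 m and y of core2 in the frame of tray between -0.025 and 0.025 m and height (world z) of core2 above 0.051 m) and (x of core3 in the frame of tray between 0.02 and 0.085 m and y of core3 in the frame of tray between -0.025 and 0.025 m and height (world z) of core3 above 0.051 m))).
It fails at once if a core leaves the tray elsewhere than into the slot ((height (world z) of core1 below 0.051 m and not (x of core1 in the frame of tray between 0.045 and 0.116 m and y of core1 in the frame of tray between -0.04 and 0.04 m)) or (height (world z) of core2 below 0.051 m and not (x of core2 in the frame of tray between 0.045 and 0.116 m and y of core2 in the frame of tray between -0.04 and 0.04 m)) or (height (world z) of core3 below 0.051 m and not (x of core3 in the frame of tray between 0.045 and 0.116 m and y of core3 in the frame of tray between -0.04 and 0.04 m))).
It fails at once if the terminal block is pushed more than 20 mm or lifted 8 mm (distance of block from where it was at the start of the episode above 0.02 m or height (world z) of block above 0.063 m).
It fails at once if the marker, tweezers, screwdriver or circuit board is moved more than 30 mm or lifted 10 mm (distance of any of marker, tweezers, screwdriver, board from where it was at the start of the episode above 0.03 m or height (world z) of any of marker, tweezers, screwdriver, board above 0.02 m).
It also fails if it takes over 72 s, if anything falls off the work surface, if the arm or the gripper's body presses on something with over 40 N, if the wrist force passes 120 N, or if a joint passes its speed limit or range.

## Working session

There is one attempt and no reset: what is moved stays moved. The work goes in short steps, Python scripts to look and compute and a shell command to move; the robot and the scene stay as the last step left them, time stands still between calls to the robot, and variables do not carry over. Pictures are saved under pics/ and viewed, at most 10 in all, crops included, and the job is handed in when it is done.

```bash
mkdir -p pics; ls
python3 - <<'E'
from cell import *
import cv2
s=read_state();print(s)
for n in("top","scene"):
    im=camera(n);cv2.imwrite(f"pics/{n}0.png",im);print(n,camera_model(n))
E
```

```text
pics
{'clock': 0.0, 'q': array([ 1.02669298e+00,  1.81553916e-01,  1.60801668e+00, -2.52373746e-05,
        1.35383882e+00, -2.06263004e-01]), 'qd': array([-0.00091072,  0.00068661, -0.00017204, -0.00034831,  0.00117858,
        0.00035607]), 'joint_torque': array([-1.36215182e-03, -4.44859850e+01, -3.51341772e+01, -2.07860257e-04,
        8.87291331e-03, -2.01141478e-05]), 'tcp_pos': array([0.19041195, 0.54227896, 0.40377246]), 'orientation': array([-3.13980935e+00, -3.47965919e-04,  2.80375745e+00]), 'ft_force': array([-0.83810503, -0.49190384, -0.24063803]), 'torque': array([-0.0357398 , -0.03101265, -0.04889715]), 'finger_force': 0.0, 'finger_gap': 1.0021731134048688}
top {'K': array([[408.78581643,   0.        , 324.54545427],
       [  0.        , 408.78581643, 203.22367769],
       [  0.        ,   0.        ,   1.        ]]), 'camera_from_world': array([[ 0.00294744, -0.99999411,  0.00176127, -0.01204466],
       [-0.99452011, -0.00311535, -0.10449905,  0.46310516],
       [ 0.10450392, -0.00144361, -0.99452343,  1.23994767],
       [ 0.        ,  0.        ,  0.        ,  1.        ]])}
scene {'K': array([[373.9093245 ,   0.        , 315.21648086],
       [  0.        , 373.9093245 , 188.15941005],
       [  0.        ,   0.        ,   1.        ]]), 'camera_from_world': array([[ 0.75847895, -0.65154502,  0.01409836, -0.33855759],
       [-0.36794361, -0.44598685, -0.81591252,  0.25363923],
       [ 0.53789142,  0.61366507, -0.57800346,  0.81388408],
       [ 0.        ,  0.        ,  0.        ,  1.        ]])}
```

View pics/top0.png

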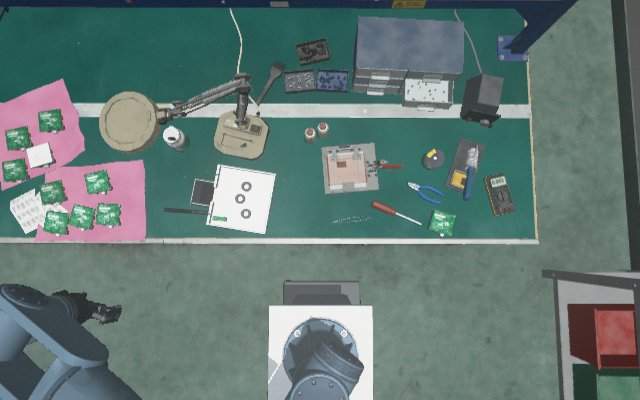

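Top view: tray at about (241,198), slot on its left (202,190), cores near (247,186), (238,198), (246,213), green block (220,218), marker (180,211). Zoom in for the details.

Run:
```python
import cv2
im=cv2.imread("pics/top0.png")[155:245,155:285]
cv2.imwrite("pics/crop0.png",cv2.resize(im,None,fx=6,fy=6,interpolation=cv2.INTER_CUBIC))
```

```text
(no output)
```

View pics/crop0.png

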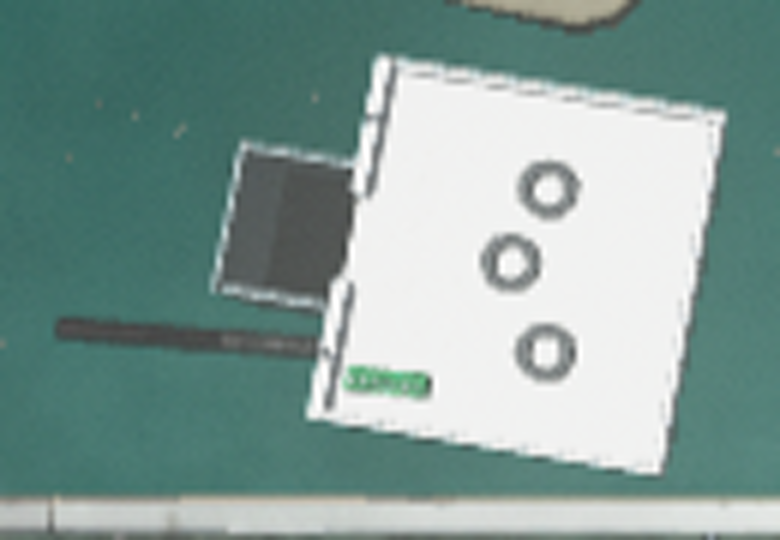

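View pics/scene0.png

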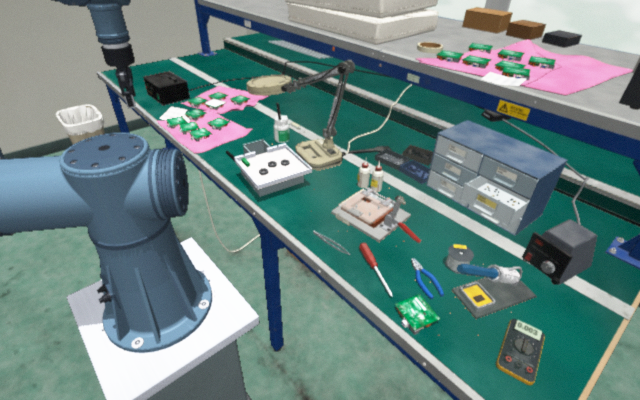

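```bash
cat > h.py <<'E'
from cell import *
import numpy as np, cv2
from scipy.optimize import least_squares
def proj(P,m):
    C=m["camera_from_world"];p=np.atleast_2d(P)@C[:3,:3].T+C[:3,3]
    q=p@m["K"].T;return q[:,:2]/q[:,2:]
def unproj(uv,z,m):
    C=m["camera_from_world"];R=C[:3,:3];o=-R.T@C[:3,3]
    d=R.T@np.linalg.solve(m["K"],[uv[0],uv[1],1]);return (o+d*(z-o[2])/d[2])
def T2W(t,th,P):
    P=np.atleast_2d(P).astype(float);c,s=np.cos(th),np.sin(th)
    return np.c_[t[0]+c*P[:,0]-s*P[:,1],t[1]+s*P[:,0]+c*P[:,1],P[:,2]]
def W2T(t,th,p):
    c,s=np.cos(th),np.sin(th);d=np.asarray(p)[:2]-t[:2];return np.array([c*d[0]+s*d[1],-s*d[0]+c*d[1]])
E
python3 - <<'E'
from h import *
m=camera_model("top")
f=lambda l:np.array([((u+.5)/6-.5+155,(v+.5)/6-.5+155) for u,v in l])
px=f([(383,58),(725,113),(660,473),(310,415)])
P=np.array([(58,-92,71),(-119,-92,67),(-119,92,67),(58,92,71)])/1e3
r=least_squares(lambda x:(proj(T2W(x[:2],x[2],P),m)-px).ravel(),[.45,.2,1.6])
print("tray",r.x,r.fun.round(2));t,th=r.x[:2],r.x[2]
for n,uv,z in [("c1",(549,190),.0595),("c2",(512,263),.0595),("c3",(547,352),.0595),("block",(388,382),.068)]:
    w=unproj(f([uv])[0],z,m);print(n,w.round(4),(W2T(t,th,w)*1e3).round(1))
for uv in [(243,143),(214,292)]: print("slotcorner",W2T(t,th,unproj(f([uv])[0],.075,m))*1e3)
for uv in [(363,190),(344,280)]: print("jamb",W2T(t,th,unproj(f([uv])[0],.071,m))*1e3)
wm=camera_model("wrist");print(wm);cv2.imwrite("pics/w0.png",camera("wrist"))
E
```

```text
tray [0.47684508 0.26829584 1.40922599] [-0.61 -0.63  0.51 -0.03  0.41  0.41 -0.3   0.22]
c1 [0.5102 0.2264 0.0595] [-36.  -39.7]
c2 [0.4732 0.2441 0.0595] [-24.5  -0.3]
c3 [0.4285 0.2255 0.0595] [-50.   40.8]
block [0.4127 0.3023 0.068 ] [23.2 68.8]
slotcorner [115.14838512 -36.16254282]
slotcorner [114.64251978  39.31639568]
jamb [ 52.91749598 -23.16741704]
jamb [53.58255027 22.67152236]
{'K': array([[309.70691629,   0.        , 318.23544462],
       [  0.        , 309.70691629, 199.93611191],
       [  0.        ,   0.        ,   1.        ]]), 'camera_from_world': array([[ 0.3305036 ,  0.94380294, -0.00183705, -0.57537424],
       [ 0.8929027 , -0.31204744,  0.32457844, -0.04189909],
       [ 0.30576484, -0.10891465, -0.945857  ,  0.38231695],
       [ 0.        ,  0.        ,  0.        ,  1.        ]])}
```

View pics/w0.png

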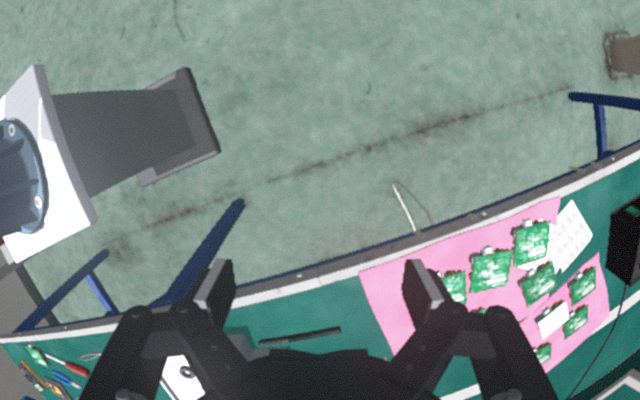

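Cores found at tray (-36,-40), (-24,0), (-50,41) mm, block (23,69), tray yaw 80.7°: sizes agree with the given geometry (about 2 mm). The wrist view shows the fingers at (215,290) and (420,290), marker at (300,335). Now I move above the deck behind core2, tool x along tray x.

```bash
python3 -m creep '[{"gripper":-0.78,"dx":-3.6,"dy":-2.2,"dz":0,"turn":0.12},{"gripper":-0.78,"dx":-7.2,"dy":-4.4,"dz":0,"turn":0.24},{"gripper":-0.78,"dx":-10.6,"dy":-6.6,"dz":0,"turn":0.36},{"gripper":-0.78,"dx":-14,"dy":-8.8,"dz":0,"turn":0.48},{"gripper":-0.78,"dx":-17.4,"dy":-11,"dz":0,"turn":0.6},{"gripper":-0.78,"dx":-20.8,"dy":-13.1,"dz":0,"turn":0.72},{"gripper":-0.78,"dx":-24.2,"dy":-15.2,"dz":0,"turn":0.84},{"gripper":-0.78,"dx":-27.6,"dy":-17.3,"dz":0,"turn":0.96},{"gripper":-0.78,"dx":-31,"dy":-19.4,"dz":0,"turn":1.08},{"gripper":-0.78,"dx":-37.4,"dy":-23.3,"dz":8,"turn":1.2}]' 20
cat >> h.py <<'E'
TR=np.array([0.47684508,0.26829584]);TH=1.40922599
def where():
    s=read_state();p=W2T(TR,TH,s["tcp_pos"])*1e3
    return "t=%.2f tray x %.1f y %.1f tipz %.1f yaw-th %.3f gap %.3f F %s"%(s["clock"],*p,1e3*s["tcp_pos"][2]-228,s["orientation"][2]-TH,s["finger_gap"],np.round(s["ft_force"],1))
E
python3 -c "
from h import *
print(where())"
```

```text
clock: 0.98
tcp_pos: [0.4403, 0.2328, 0.3796]
orientation: [3.13, -0.002, 1.597]
ft_force: [2.0, 0.4, 1.2]
finger_gap: 0.109
finger_force: 0.0
t=0.98 tray x -40.9 y 30.3 tipz 151.6 yaw-th 0.187 gap 0.109 F [2.  0.4 1.2]
```

```bash
python3 -m creep '[{"gripper":-0.78,"dx":-1.2,"dy":0.8,"dz":2,"turn":0.06},{"gripper":-0.78,"dx":-2.4,"dy":1.6,"dz":4,"turn":0.12},{"gripper":-0.78,"dx":-3.4,"dy":2.4,"dz":6,"turn":0.187},{"gripper":-0.78,"dx":-3.4,"dy":2.4,"dz":8,"turn":0.187},{"gripper":-0.78,"dx":-3.4,"dy":2.4,"dz":10,"turn":0.187},{"gripper":-0.78,"dx":-3.4,"dy":2.4,"dz":12,"turn":0.187},{"gripper":-0.78,"dx":-3.4,"dy":2.4,"dz":12.5,"turn":0.187},{"gripper":-0.78,"dx":-3.4,"dy":2.4,"dz":12.5,"turn":0.187},{"gripper":-0.78,"dx":-3.4,"dy":2.4,"dz":12.5,"turn":0.187},{"gripper":-0.78,"dx":-3.4,"dy":2.4,"dz":12.5,"turn":0.187}]' 
python3 -c "
from h import *
print(where());m=camera_model('wrist');print(m['camera_from_world'].tolist());cv2.imwrite('pics/w1.png',camera('wrist'))"
```

```text
clock: 1.82
tcp_pos: [0.4625, 0.2018, 0.2506]
orientation: [3.14, -0.001, 1.417]
ft_force: [0.5, -0.0, 0.2]
finger_gap: 0.111
finger_force: 0.0
t=1.82 tray x -68.0 y 3.5 tipz 22.6 yaw-th 0.008 gap 0.111 F [ 0.5 -0.   0.2]
[[0.9883476838398911, -0.15221024111137413, 0.0009478128200499085, -0.42613604948827216], [-0.14423596328508442, -0.9345425563558895, 0.3253093869764977, 0.2642157448007933], [-0.04862964881168964, -0.3216554878447099, -0.9456071617727074, 0.32408139028844785], [0.0, 0.0, 0.0, 1.0]]
```

View pics/w1.png

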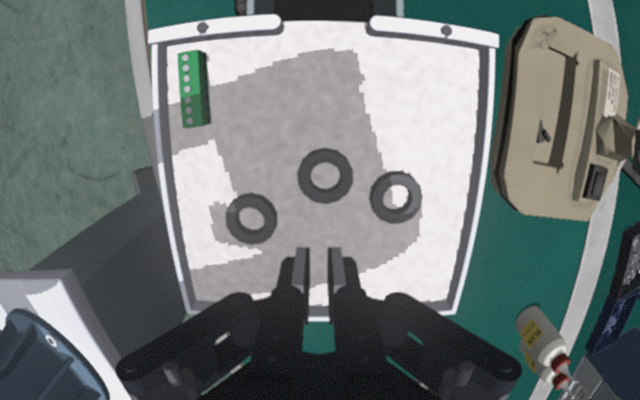

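Wrist view: cores at (326,176), (397,197), (252,218); gate jamb ends (284,25) and (370,25); fingertips (309,250)/(335,250), block (195,88). Check against the tray fit.

```bash
cat >> h.py <<'E'
def wun(uv,z,C,m):
    K=m["K"];x=(uv[0]-K[0,2])/K[0,0];y=(uv[1]-K[1,2])/K[1,1];r=np.hypot(x,y)
    d=np.array([x/r*np.sin(r),y/r*np.sin(r),np.cos(r)]);R=C[:3,:3];o=-R.T@C[:3,3];d=R.T@d
    return o+d*(z-o[2])/d[2]
def wt(uv,z,C,m): return (W2T(TR,TH,wun(uv,z,C,m))*1e3).round(1)
E
python3 - <<'E'
from h import *
m=camera_model("wrist");C=m["camera_from_world"]
for n,uv,z in [("c2",(326,176),.0595),("c1",(397,197),.0595),("c3",(252,218),.0595),("jL",(284,25),.071),("jR",(370,25),.071),("cornL",(152,43),.071),("cornR",(498,47),.071),("fL",(308,250),.075),("fR",(335,250),.075),("midblock",(195,88),.07),("rimR",(452,312),.067),("rimL",(190,306),.067)]: print(n,wt(uv,z,C,m))
print(where())
E
```

```text
c2 [-24.4  -0.1]
c1 [-35.9 -40.3]
c3 [-49.3  41.7]
jL [53.4 21. ]
jR [ 54.2 -19.9]
cornL [51.4 91.1]
cornR [ 52.3 -90.5]
fL [-61.    9.2]
fR [-60.9  -5.2]
midblock [24.5 66.4]
rimR [-116.   -88.5]
rimL [-111.4   89.3]
t=1.87 tray x -68.0 y 3.4 tipz 22.7 yaw-th 0.008 gap 0.105 F [-0.4  0.1  0.1]
```

```bash
python3 -m creep '[{"gripper":-0.78,"dx":0,"dy":0.3,"dz":0.6,"turn":0.008},{"gripper":-0.78,"dx":0,"dy":0.3,"dz":1.0,"turn":0.008},{"gripper":-0.78,"dx":0,"dy":0.3,"dz":1.3,"turn":0.008},{"gripper":-0.78,"dx":0,"dy":0.3,"dz":1.5,"turn":0.008},{"gripper":-0.78,"dx":0,"dy":0.3,"dz":1.7,"turn":0.008},{"gripper":-0.78,"dx":0,"dy":0.3,"dz":1.8,"turn":0.008},{"gripper":-0.78,"dx":0,"dy":0.3,"dz":1.9,"turn":0.008},{"gripper":-0.78,"dx":0,"dy":0.3,"dz":1.9,"turn":0.008},{"gripper":-0.78,"dx":0,"dy":0.3,"dz":1.9,"turn":0.008},{"gripper":-0.78,"dx":0,"dy":0.3,"dz":1.9,"turn":0.008}]' 
python3 -c "
from h import *
print(where())"
```

```text
clock: 2.7
tcp_pos: [0.4649, 0.2011, 0.2304]
orientation: [3.141, -0.0, 1.409]
ft_force: [0.7, -0.7, 0.1]
finger_gap: 0.111
finger_force: 0.0
t=2.70 tray x -68.3 y 1.0 tipz 2.4 yaw-th -0.000 gap 0.111 F [ 0.7 -0.7  0.1]
```

```bash
python3 -m creep '[{"gripper":-0.78,"dx":0.8,"dy":0.05,"dz":0,"turn":0},{"gripper":-0.78,"dx":1.6,"dy":0.05,"dz":0,"turn":0},{"gripper":-0.78,"dx":2.5,"dy":0.05,"dz":0,"turn":0},{"gripper":-0.78,"dx":3.5,"dy":0.05,"dz":0,"turn":0},{"gripper":-0.78,"dx":4.5,"dy":0.05,"dz":0,"turn":0},{"gripper":-0.78,"dx":5.5,"dy":0.05,"dz":0,"turn":0},{"gripper":-0.78,"dx":6.5,"dy":0.05,"dz":0,"turn":0},{"gripper":-0.78,"dx":7.5,"dy":0.05,"dz":0,"turn":0},{"gripper":-0.78,"dx":8.2,"dy":0.05,"dz":0,"turn":0},{"gripper":-0.78,"dx":8.6,"dy":0.05,"dz":0,"turn":0}]' 
python3 -c "
from h import *
print(where());cv2.imwrite('pics/w2.png',camera('wrist'))"
```

```text
clock: 3.53
tcp_pos: [0.4793, 0.287, 0.2302]
orientation: [3.142, -0.0, 1.41]
ft_force: [0.8, -0.5, -0.5]
finger_gap: 0.113
finger_force: 0.1
t=3.53 tray x 18.9 y 0.6 tipz 2.2 yaw-th 0.000 gap 0.113 F [ 0.8 -0.5 -0.5]
```

View pics/w2.png

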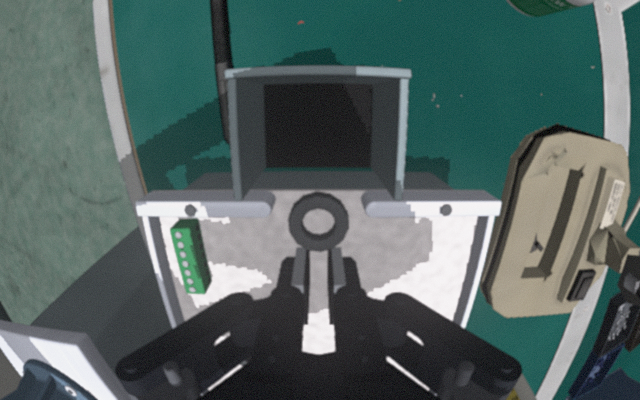

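Core2 sits centred in the gate mouth (319,221), cradled by both fingertips. Close fingers and push it over the edge.

```bash
python3 -m creep '[{"gripper":-1,"dx":0,"dy":0,"dz":0,"turn":0},{"gripper":-1,"dx":0,"dy":0,"dz":0,"turn":0},{"gripper":-1,"dx":0.4,"dy":0,"dz":0,"turn":0},{"gripper":-1,"dx":0.9,"dy":0,"dz":0,"turn":0},{"gripper":-1,"dx":1.4,"dy":0,"dz":0,"turn":0},{"gripper":-1,"dx":1.9,"dy":0,"dz":0,"turn":0},{"gripper":-1,"dx":2.4,"dy":0,"dz":0,"turn":0},{"gripper":-1,"dx":2.7,"dy":0,"dz":0,"turn":0},{"gripper":-1,"dx":2.8,"dy":0,"dz":0,"turn":0},{"gripper":-1,"dx":2.8,"dy":0,"dz":0,"turn":0}]' 
python3 -c "
from h import *
print(where());cv2.imwrite('pics/w3.png',camera('wrist')[60:300,120:520])"
```

```text
clock: 4.42
tcp_pos: [0.4837, 0.3138, 0.2302]
orientation: [3.142, 0.0, 1.409]
ft_force: [0.5, 0.8, -0.2]
finger_gap: 0.005
finger_force: 0.0
t=4.42 tray x 46.1 y 0.6 tipz 2.2 yaw-th 0.000 gap 0.005 F [ 0.5  0.8 -0.2]
```

View pics/w3.png

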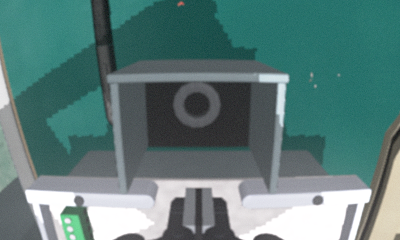

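First core is in the slot (crop (197,104)). Next: go over and down behind core1, turned 0.62 rad towards the gate axis.

```bash
python3 -m creep '[{"gripper":-1,"dx":0,"dy":0,"dz":-2,"turn":0},{"gripper":-1,"dx":-1,"dy":0,"dz":-3.5,"turn":-0.05},{"gripper":-0.78,"dx":-3,"dy":1.2,"dz":-3.5,"turn":-0.15},{"gripper":-0.78,"dx":-5.5,"dy":2.5,"dz":-3.5,"turn":-0.26},{"gripper":-0.78,"dx":-8,"dy":4,"dz":-3.5,"turn":-0.37},{"gripper":-0.78,"dx":-10,"dy":5.4,"dz":-3.5,"turn":-0.48},{"gripper":-0.78,"dx":-10.7,"dy":5.9,"dz":-3.5,"turn":-0.59},{"gripper":-0.78,"dx":-10.7,"dy":5.9,"dz":-3.5,"turn":-0.623},{"gripper":-0.78,"dx":-10.7,"dy":5.9,"dz":-3.5,"turn":-0.623},{"gripper":-0.78,"dx":-10.7,"dy":5.9,"dz":-3.5,"turn":-0.623}]' 
python3 -c "
from h import *
print(where());m=camera_model('wrist');C=m['camera_from_world'];im=camera('wrist');cv2.imwrite('pics/w4.png',im)
# predicted pixel of the cores
for P in [(-36,-40.3,59.5),(-49.3,41.7,59.5)]:
    p=C[:3,:3]@T2W(TR,TH,np.array(P)/1e3)[0]+C[:3,3];r=np.arctan2(np.hypot(*p[:2]),p[2]);print((m['K'][:2,2]+m['K'][0,0]*r*p[:2]/np.hypot(*p[:2])).round())
"
```

```text
clock: 5.3
tcp_pos: [0.5247, 0.1981, 0.2652]
orientation: [-3.141, -0.0, 2.03]
ft_force: [-0.3, -0.6, -0.4]
finger_gap: 0.111
finger_force: 0.0
t=5.30 tray x -61.6 y -58.5 tipz 37.2 yaw-th 0.621 gap 0.111 F [-0.3 -0.6 -0.4]
[318. 190.]
[194. 131.]
```

View pics/w4.png

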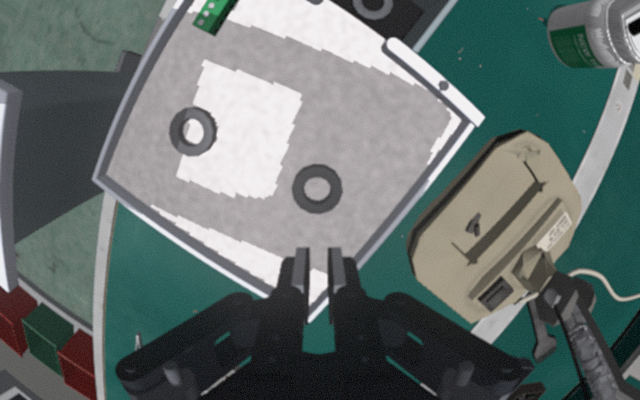

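```bash
python3 -m creep '[{"gripper":-0.78,"dx":0,"dy":0,"dz":1,"turn":0},{"gripper":-0.78,"dx":0,"dy":0,"dz":2,"turn":0},{"gripper":-0.78,"dx":0,"dy":0,"dz":2.7,"turn":0},{"gripper":-0.78,"dx":0,"dy":0,"dz":3.2,"turn":0},{"gripper":-0.78,"dx":0,"dy":0,"dz":3.5,"turn":0},{"gripper":-0.78,"dx":0,"dy":0,"dz":3.5,"turn":0},{"gripper":-0.78,"dx":0.3,"dy":0,"dz":3.5,"turn":0},{"gripper":-0.78,"dx":0.7,"dy":0,"dz":3.5,"turn":0},{"gripper":-0.78,"dx":1.2,"dy":0,"dz":3.5,"turn":0},{"gripper":-0.78,"dx":1.8,"dy":0,"dz":3.5,"turn":0}]' 
python3 -m creep '[{"gripper":-0.78,"dx":0.6,"dy":0,"dz":0,"turn":0},{"gripper":-0.78,"dx":1.3,"dy":0,"dz":0,"turn":0},{"gripper":-0.78,"dx":2,"dy":0,"dz":0,"turn":0},{"gripper":-0.78,"dx":2.7,"dy":0,"dz":0,"turn":0},{"gripper":-0.78,"dx":3.4,"dy":0,"dz":0,"turn":0},{"gripper":-0.78,"dx":4.1,"dy":0,"dz":0,"turn":0},{"gripper":-0.78,"dx":4.8,"dy":0,"dz":0,"turn":0},{"gripper":-0.78,"dx":5.3,"dy":0,"dz":0,"turn":0},{"gripper":-0.78,"dx":5.6,"dy":0,"dz":0,"turn":0},{"gripper":-0.78,"dx":5.7,"dy":0,"dz":0,"turn":0}]' 
python3 -c "
from h import *
print(where())
m=camera_model('wrist');C=m['camera_from_world'];im=camera('wrist');cv2.imwrite('pics/w5.png',im[100:300,170:470]);print(C.tolist())"
```

```text
clock: 6.18
tcp_pos: [0.5166, 0.2149, 0.2305]
orientation: [3.141, 0.0, 2.032]
ft_force: [0.2, 0.2, -1.0]
finger_gap: 0.106
finger_force: 0.1
clock: 7.02
tcp_pos: [0.491, 0.266, 0.2302]
orientation: [-3.142, -0.0, 2.032]
ft_force: [0.3, -1.2, -0.2]
finger_gap: 0.113
finger_force: 0.2
t=7.02 tray x 0.1 y -14.4 tipz 2.2 yaw-th 0.623 gap 0.113 F [ 0.3 -1.2 -0.2]
[[0.8949059927910691, 0.4462535751474238, -0.0010053530593480751, -0.5583371170303711], [0.4222704479645988, -0.8460778883720963, 0.3253304098660188, 0.03342515397398375], [0.144329251513366, -0.29156466431300837, -0.9455998697555085, 0.22414843052108555], [0.0, 0.0, 0.0, 1.0]]
```

View pics/w5.png

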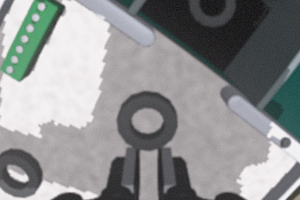

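```bash
python3 -m creep '[{"gripper":-0.78,"dx":-0.8,"dy":0,"dz":0,"turn":0},{"gripper":-0.78,"dx":-1.8,"dy":0,"dz":0,"turn":0},{"gripper":-0.78,"dx":-1.8,"dy":-0.5,"dz":0,"turn":0.1},{"gripper":-0.78,"dx":-1.7,"dy":-0.9,"dz":0,"turn":0.2},{"gripper":-0.78,"dx":-1.5,"dy":-1.3,"dz":0,"turn":0.3},{"gripper":-0.78,"dx":-1.2,"dy":-1.7,"dz":0,"turn":0.4},{"gripper":-0.78,"dx":-0.9,"dy":-2.1,"dz":0,"turn":0.5},{"gripper":-0.78,"dx":-0.6,"dy":-2.3,"dz":0,"turn":0.6},{"gripper":-0.78,"dx":-0.6,"dy":-2.3,"dz":0,"turn":0.623},{"gripper":-0.78,"dx":-0.6,"dy":-2.3,"dz":0,"turn":0.623}]'
cat >> h.py <<'E'
def rings():
    m=camera_model("wrist");C=m["camera_from_world"];g=cv2.medianBlur(cv2.cvtColor(camera("wrist"),cv2.COLOR_BGR2GRAY),3)
    # a core's hole: bright blob inside a dark blob, found by contour hierarchy
    out=[]
    for t in (70,80,90,100,110):
        cs,h=cv2.findContours(cv2.threshold(g,t,255,0)[1],cv2.RETR_CCOMP,cv2.CHAIN_APPROX_NONE)
        for i,c in enumerate(cs):
            a=cv2.contourArea(c);M=cv2.moments(c)
            if 150<a<1500 and cv2.contourArea(cv2.convexHull(c))<1.12*a:
                (_,_),(w,hh),_=cv2.fitEllipse(c)
                if max(w,hh)<1.4*min(w,hh):
                    uv=(M["m10"]/M["m00"],M["m01"]/M["m00"]);out.append((t,np.round(uv),round(a),wt(uv,.0595,C,m)))
    return out
E
python3 -c "
from h import *
print(where())
C=np.array([[0.8949059927910691, 0.4462535751474238, -0.0010053530593480751, -0.5583371170303711], [0.4222704479645988, -0.8460778883720963, 0.3253304098660188, 0.03342515397398375], [0.144329251513366, -0.29156466431300837, -0.9455998697555085, 0.22414843052108555]])
print('before',wt((318,221),.0595,C,camera_model('wrist')))
for r in rings(): print(r)"
```

```text
clock: 7.9
tcp_pos: [0.4739, 0.2491, 0.2303]
orientation: [3.141, 0.0, 1.409]
ft_force: [-0.1, 0.8, 0.0]
finger_gap: 0.115
finger_force: 0.0
t=7.90 tray x -19.4 y -0.2 tipz 2.3 yaw-th 0.000 gap 0.115 F [-0.1  0.8  0. ]
before [21.3  0.8]
(70, array([577., 394.]), 168, array([-233.7, -317. ]))
(80, array([316., 192.]), 782, array([21.5,  1.5]))
(90, array([316., 192.]), 738, array([21.4,  1.4]))
(100, array([316., 192.]), 718, array([21.4,  1.5]))
(110, array([316., 192.]), 694, array([21.4,  1.5]))
```

Core1 at (21.4, 1.4), well centred. Push, close, push through.

```bash
python3 -m creep '[{"gripper":-0.78,"dx":0.3,"dy":-0.1,"dz":0,"turn":0},{"gripper":-0.78,"dx":0.7,"dy":-0.1,"dz":0,"turn":0},{"gripper":-0.78,"dx":1.2,"dy":-0.1,"dz":0,"turn":0},{"gripper":-0.78,"dx":1.7,"dy":-0.1,"dz":0,"turn":0},{"gripper":-0.78,"dx":2.2,"dy":-0.1,"dz":0,"turn":0},{"gripper":-0.78,"dx":2.7,"dy":-0.1,"dz":0,"turn":0},{"gripper":-0.78,"dx":3.2,"dy":-0.1,"dz":0,"turn":0},{"gripper":-0.78,"dx":3.6,"dy":-0.1,"dz":0,"turn":0},{"gripper":-0.78,"dx":3.8,"dy":-0.1,"dz":0,"turn":0},{"gripper":-0.78,"dx":3.8,"dy":-0.1,"dz":0,"turn":0}]' 
python3 -c "
from h import *
print(where())
for r in rings(): print(r)"
```

```text
clock: 8.78
tcp_pos: [0.4786, 0.2881, 0.2303]
orientation: [3.141, -0.0, 1.409]
ft_force: [0.6, -0.5, -0.5]
finger_gap: 0.114
finger_force: 0.0
t=8.78 tray x 19.8 y 1.5 tipz 2.3 yaw-th 0.000 gap 0.114 F [ 0.6 -0.5 -0.5]
(80, array([317., 220.]), 659, array([46.4,  2.6]))
(90, array([317., 220.]), 632, array([46.3,  2.6]))
(100, array([317., 220.]), 604, array([46.3,  2.6]))
(110, array([317., 220.]), 586, array([46.3,  2.6]))
```

```bash
python3 -m creep '[{"gripper":-1,"dx":0,"dy":0,"dz":0,"turn":0},{"gripper":-1,"dx":0,"dy":0.1,"dz":0,"turn":0},{"gripper":-1,"dx":0.4,"dy":0.1,"dz":0,"turn":0},{"gripper":-1,"dx":0.9,"dy":0.1,"dz":0,"turn":0},{"gripper":-1,"dx":1.4,"dy":0.1,"dz":0,"turn":0},{"gripper":-1,"dx":1.9,"dy":0.1,"dz":0,"turn":0},{"gripper":-1,"dx":2.4,"dy":0.1,"dz":0,"turn":0},{"gripper":-1,"dx":2.7,"dy":0.1,"dz":0,"turn":0},{"gripper":-1,"dx":2.8,"dy":0.1,"dz":0,"turn":0},{"gripper":-1,"dx":2.8,"dy":0.1,"dz":0,"turn":0}]' 
python3 -c "
from h import *
print(where())
im=camera('wrist');cv2.imwrite('pics/w6.png',im);a=cv2.imread('pics/w3.png')
g=cv2.cvtColor(im,6);print(cv2.HoughCircles(g[110:300,230:410],cv2.HOUGH_GRADIENT,1,12,param1=60,param2=14,minRadius=6,maxRadius=28))
s=cv2.resize(g[130:250,250:390],(35,24),interpolation=cv2.INTER_AREA)
for r in s: print(' '.join('%3d'%v for v in r))
for r in rings(): print(r)"
```

```text
clock: 9.67
tcp_pos: [0.484, 0.3155, 0.2302]
orientation: [3.142, 0.0, 1.409]
ft_force: [-0.1, -0.0, 0.5]
finger_gap: -0.001
finger_force: 0.0
t=9.67 tray x 47.7 y 0.5 tipz 2.2 yaw-th 0.000 gap -0.001 F [-0.1 -0.   0.5]
[[[ 86.5  58.5  23.9]
  [ 79.5  79.5  23. ]
  [ 86.5 154.5  22.9]
  [ 94.5 168.5  10.2]
  [ 80.5 165.5  12.1]
  [ 36.5 154.5   6.9]]]
 92  93  92  93  93  93  93  93  92  92  92  92  92  91  92  92  92  92  93  92  92  92  92  92  92  92  92  93  93  93  94  93  93  93  92
116 117 117 119 119 121 121 122 123 124 125 125 127 127 127 127 127 128 128 129 128 128 127 127 127 126 124 124 123 123 121 122 146 151 151
144 142 142 142 142 142 142 141 141 140 140 139 140 139 139 139 139 140 139 140 140 140 141 140 141 140 140 141 141 143 142 141 166 198 219
 98  97  96  90  75  71  71  69  69  65  63  62  65  80  94 102 100 102 100  92  73  61  62  63  63  63  64  64  66  66  82  89  90 100 114
 81  81  82  75  48  46  47  47  44  45  45  48  80  96  93  92  88  89  94  98  94  62  46  47  46  46  47  45  47  46  70  78  78  78  78
 81  81  81  76  48  46  46  46  46  45  46  7
[... 2079 characters left out ...]
01 100  98  98  97  98  98  99  97  97  97  96  97  96  97  96  98  96  97  97  99 100  99 100 101 100  91  88  89
 98 103 106 105 105 103 102 102 101 100 100 100 100 100  98  98  98  97  98  99  98  98  98  98  99  99 100 101 100 101 102 103 100  92  92
109 141 141 139 140 146 159 165 166 167 167 165 163 161 163 164 162 159 159 160 158 159 160 159 161 165 166 160 142 139 140 141 142 109  96
135 149 148 147 149 150 164 219 223 227 228 225 223 214 183 182 169 160 176 178 199 217 217 218 219 222 218 161 142 147 148 147 148 135 103
(70, array([616., 316.]), 199, array([ -36. , -291.6]))
(70, array([317., 164.]), 456, array([101.8,   1.9]))
(80, array([616., 316.]), 174, array([ -36.4, -292.2]))
```

Both cores are in the slot (the second leaning on the first, hole at (317,164)). Now over to core3.

```bash
python3 -m creep '[{"gripper":-1,"dx":0,"dy":0,"dz":-2,"turn":0},{"gripper":-1,"dx":-1.5,"dy":0,"dz":-3.5,"turn":0.05},{"gripper":-0.78,"dx":-3.5,"dy":-1.2,"dz":-3.5,"turn":0.15},{"gripper":-0.78,"dx":-6.5,"dy":-2.5,"dz":-3.5,"turn":0.25},{"gripper":-0.78,"dx":-9.5,"dy":-4,"dz":-3.5,"turn":0.35},{"gripper":-0.78,"dx":-11.5,"dy":-5.3,"dz":-3.5,"turn":0.45},{"gripper":-0.78,"dx":-12.4,"dy":-5.7,"dz":-3.5,"turn":0.53},{"gripper":-0.78,"dx":-12.4,"dy":-5.7,"dz":-3.5,"turn":0.542},{"gripper":-0.78,"dx":-12.4,"dy":-5.7,"dz":-3.5,"turn":0.542},{"gripper":-0.78,"dx":-12.4,"dy":-5.7,"dz":-3.5,"turn":0.542}]' 
python3 -c "
from h import *
print(where())
for r in rings(): print(r)"
```

```text
clock: 10.6
tcp_pos: [0.4086, 0.2022, 0.2657]
orientation: [3.141, -0.001, 0.869]
ft_force: [0.7, -1.6, 0.7]
finger_gap: 0.107
finger_force: 0.0
t=10.60 tray x -76.2 y 56.8 tipz 37.7 yaw-th -0.540 gap 0.107 F [ 0.7 -1.6  0.7]
(90, array([318., 190.]), 495, array([-49.2,  42.2]))
(100, array([318., 190.]), 464, array([-49.3,  42.3]))
(110, array([321., 307.]), 286, array([-125.4,   85.5]))
(110, array([318., 190.]), 447, array([-49.2,  42.3]))
```

```bash
python3 -m creep '[{"gripper":-0.78,"dx":0,"dy":-0.1,"dz":1,"turn":0},{"gripper":-0.78,"dx":0,"dy":-0.1,"dz":2,"turn":0},{"gripper":-0.78,"dx":0,"dy":-0.1,"dz":2.7,"turn":0},{"gripper":-0.78,"dx":0,"dy":-0.1,"dz":3.2,"turn":0},{"gripper":-0.78,"dx":0,"dy":-0.1,"dz":3.5,"turn":0},{"gripper":-0.78,"dx":0,"dy":-0.1,"dz":3.5,"turn":0},{"gripper":-0.78,"dx":0.3,"dy":-0.1,"dz":3.5,"turn":0},{"gripper":-0.78,"dx":0.7,"dy":-0.1,"dz":3.5,"turn":0},{"gripper":-0.78,"dx":1.2,"dy":-0.1,"dz":3.5,"turn":0},{"gripper":-0.78,"dx":1.8,"dy":-0.1,"dz":3.5,"turn":0}]' 
python3 -m creep '[{"gripper":-0.78,"dx":0.7,"dy":0,"dz":0,"turn":0},{"gripper":-0.78,"dx":1.5,"dy":0,"dz":0,"turn":0},{"gripper":-0.78,"dx":2.3,"dy":0,"dz":0,"turn":0},{"gripper":-0.78,"dx":3.1,"dy":0,"dz":0,"turn":0},{"gripper":-0.78,"dx":3.9,"dy":0,"dz":0,"turn":0},{"gripper":-0.78,"dx":4.7,"dy":0,"dz":0,"turn":0},{"gripper":-0.78,"dx":5.5,"dy":0,"dz":0,"turn":0},{"gripper":-0.78,"dx":6.2,"dy":0,"dz":0,"turn":0},{"gripper":-0.78,"dx":6.6,"dy":0,"dz":0,"turn":0},{"gripper":-0.78,"dx":6.7,"dy":0,"dz":0,"turn":0}]' 
python3 -c "
from h import *
print(where())
for r in rings(): print(r)"
```

```text
clock: 11.48
tcp_pos: [0.4191, 0.2167, 0.2305]
orientation: [3.141, -0.0, 0.867]
ft_force: [0.4, -0.8, -0.4]
finger_gap: 0.11
finger_force: 0.0
clock: 12.32
tcp_pos: [0.4625, 0.2679, 0.2303]
orientation: [3.141, -0.0, 0.867]
ft_force: [0.6, 0.7, -0.2]
finger_gap: 0.112
finger_force: 0.1
t=12.32 tray x -2.7 y 14.1 tipz 2.3 yaw-th -0.542 gap 0.112 F [ 0.6  0.7 -0.2]
(80, array([319., 221.]), 660, array([19.7,  1.8]))
(90, array([319., 221.]), 623, array([19.7,  1.9]))
(100, array([318., 221.]), 602, array([19.6,  2. ]))
(110, array([319., 221.]), 580, array([19.5,  1.9]))
```

```bash
python3 -m creep '[{"gripper":-0.78,"dx":-0.8,"dy":0,"dz":0,"turn":0},{"gripper":-0.78,"dx":-1.8,"dy":0,"dz":0,"turn":0},{"gripper":-0.78,"dx":-1.8,"dy":0.4,"dz":0,"turn":-0.1},{"gripper":-0.78,"dx":-1.7,"dy":0.8,"dz":0,"turn":-0.2},{"gripper":-0.78,"dx":-1.4,"dy":1.2,"dz":0,"turn":-0.3},{"gripper":-0.78,"dx":-1.1,"dy":1.6,"dz":0,"turn":-0.4},{"gripper":-0.78,"dx":-0.7,"dy":1.9,"dz":0,"turn":-0.5},{"gripper":-0.78,"dx":-0.7,"dy":1.95,"dz":0,"turn":-0.542},{"gripper":-0.78,"dx":-0.7,"dy":1.95,"dz":0,"turn":-0.542},{"gripper":-0.78,"dx":-0.7,"dy":1.95,"dz":0,"turn":-0.542}]' 
python3 -c "
from h import *
print(where())
for r in rings(): print(r)"
```

```text
clock: 13.2
tcp_pos: [0.4717, 0.2487, 0.2302]
orientation: [-3.141, 0.0, 1.407]
ft_force: [-0.4, 0.1, 0.7]
finger_gap: 0.114
finger_force: 0.0
t=13.20 tray x -20.2 y 1.9 tipz 2.2 yaw-th -0.003 gap 0.114 F [-0.4  0.1  0.7]
(70, array([579., 393.]), 194, array([-236.1, -318.3]))
(80, array([320., 194.]), 776, array([19.8,  2. ]))
(90, array([320., 194.]), 738, array([19.7,  2. ]))
(100, array([320., 194.]), 712, array([19.7,  1.9]))
(110, array([320., 194.]), 676, array([19.7,  2. ]))
```

```bash
python3 -m creep '[{"gripper":-0.78,"dx":0.4,"dy":0,"dz":0,"turn":0},{"gripper":-0.78,"dx":0.8,"dy":0,"dz":0,"turn":0},{"gripper":-0.78,"dx":1.2,"dy":0,"dz":0,"turn":0},{"gripper":-0.78,"dx":1.7,"dy":0,"dz":0,"turn":0},{"gripper":-0.78,"dx":2.2,"dy":0.05,"dz":0,"turn":0},{"gripper":-0.78,"dx":2.7,"dy":0.1,"dz":0,"turn":0},{"gripper":-0.78,"dx":3.2,"dy":0.1,"dz":0,"turn":0},{"gripper":-0.78,"dx":3.7,"dy":0.1,"dz":0,"turn":0},{"gripper":-0.78,"dx":4,"dy":0.1,"dz":0,"turn":0},{"gripper":-0.78,"dx":4,"dy":0.1,"dz":0,"turn":0}]' 
python3 -c "
from h import *
print(where())
for r in rings(): print(r)"
```

```text
clock: 14.08
tcp_pos: [0.4799, 0.2894, 0.2303]
orientation: [3.141, -0.0, 1.409]
ft_force: [0.7, -0.4, 0.2]
finger_gap: 0.109
finger_force: 0.0
t=14.08 tray x 21.3 y 0.4 tipz 2.3 yaw-th 0.000 gap 0.109 F [ 0.7 -0.4  0.2]
(80, array([317., 219.]), 666, array([48.2,  1.8]))
(90, array([317., 219.]), 633, array([48.1,  1.8]))
(100, array([317., 219.]), 614, array([48.1,  1.8]))
(110, array([317., 219.]), 590, array([48. ,  1.8]))
```

```bash
python3 -m creep '[{"gripper":-1,"dx":0,"dy":0,"dz":0,"turn":0},{"gripper":-1,"dx":0,"dy":0,"dz":0,"turn":0},{"gripper":-1,"dx":0.4,"dy":0,"dz":0,"turn":0},{"gripper":-1,"dx":0.9,"dy":0,"dz":0,"turn":0},{"gripper":-1,"dx":1.4,"dy":0,"dz":0,"turn":0},{"gripper":-1,"dx":1.9,"dy":0,"dz":0,"turn":0},{"gripper":-1,"dx":2.4,"dy":0,"dz":0,"turn":0},{"gripper":-1,"dx":2.6,"dy":0,"dz":0,"turn":0},{"gripper":-1,"dx":2.7,"dy":0,"dz":0,"turn":0},{"gripper":-1,"dx":2.7,"dy":0,"dz":0,"turn":0}]' 
python3 -m creep '[{"gripper":-1,"dx":0,"dy":0,"dz":-1,"turn":0},{"gripper":-1,"dx":0,"dy":0,"dz":-2,"turn":0},{"gripper":-1,"dx":-1,"dy":0,"dz":-3.5,"turn":0},{"gripper":-1,"dx":-2,"dy":0,"dz":-5,"turn":0},{"gripper":-1,"dx":-3,"dy":0,"dz":-7,"turn":0},{"gripper":-1,"dx":-4,"dy":0,"dz":-8,"turn":0},{"gripper":-1,"dx":-4,"dy":0,"dz":-8,"turn":0},{"gripper":-1,"dx":-4,"dy":0,"dz":-8,"turn":0},{"gripper":-1,"dx":-4,"dy":0,"dz":-8,"turn":0},{"gripper":-1,"dx":-4,"dy":0,"dz":-8,"turn":0}]' 
python3 -c "
from h import *
print(where());cv2.imwrite('pics/w7.png',camera('wrist'))"
```

```text
clock: 14.97
tcp_pos: [0.4841, 0.3157, 0.2302]
orientation: [-3.142, 0.0, 1.409]
ft_force: [-0.6, 1.0, -0.2]
finger_gap: -0.0
finger_force: 0.0
clock: 15.8
tcp_pos: [0.4774, 0.2761, 0.3095]
orientation: [-3.14, 0.0, 1.409]
ft_force: [0.1, -0.4, -0.4]
finger_gap: 0.002
finger_force: 0.0
t=15.80 tray x 7.8 y 0.7 tipz 81.5 yaw-th -0.000 gap 0.002 F [ 0.1 -0.4 -0.4]
```

View pics/w7.png

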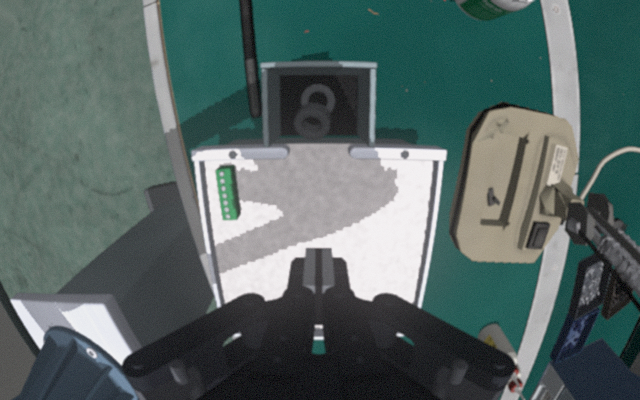

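Deck is empty of cores, they are piled in the slot around (315,110), the block is in place (228,192), and the arm hangs clear. Handing in.

```bash
python3 -c "
from cell import *
print(close_job())"
```

```text
the job is handed in; nothing more can be done
None
```

All three cores went through the gate one at a time and into the slot, the block showed no visible shift, the arm ended clear, and I handed the job in at about 16 s; no verdict came back.

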